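# Clamp an egg box for stamping with a ratchet trigger clamp

## Robot

A 6-joint arm with a two-finger parallel gripper is mounted at the origin on the work surface. World frame = base frame: x ahead of the robot, y to its left, z up, the work surface at z = 0. Lengths are in m, angles in rad, forces in N, time in s.
With the tool pointing down it reaches from about 0.375 to 0.9 m from the base axis. Payload 3.1 kg.
Tool frame: the origin (TCP) lies midway between the tips of the shut fingers; the grasp point (between the pads) lies 19 mm behind it (manip.hold_point_z is the z of the grasp point in the tool frame, in m); z points along the fingers, y is the direction in which the jaws open and shut (so a half turn about z gives the same grasp; the last joint's range is limited). The gripper opens to 87 mm and grips with 3 to 60 N. Pads are 19 mm wide; open, the fingers measure 117 mm over their backs; the gripper's body (75 mm by 190 mm) begins 51 mm behind the grasp point.
Start: joints at [1.155, 0.527, 1.433, -0, 1.181, -0.178], TCP at [0.147, 0.607, 0.223] pointing down, gripper open.
Joint ranges: [-3.08, 3.08], [-0.75, 2.2], [0.22, 2.44], [-1.43, 4.57], [0, 2.65], [-2.85, 2.85]. Speed limits (rad/s): [2.79, 2.79, 3.14, 3.14, 3.14, 3.14].

## Interface

Orientations are given as [roll, pitch, yaw] about the fixed x, y, z axes, in that order (R = Rz(yaw) Ry(pitch) Rx(roll)).
In Python, from bench import manip, viewer, workorder gives the robot as it stands. The module is installed in compiled form; this text tells all that it offers.
- The arm moves only by the tool jog_arm, never from a script. Its arguments are lists of equal length, an entry for each row: "xyz": the shift along the tool's x, y, z in cm, a list of three; "twist": the turn about the tool's z in rad. In form: {"xyz": [[tx, ty, tz], ...], "twist": [twist, ...]}. A call has 1 to 5 rows; each row shifts and turns the commanded pose from where the row before left it, along the tool's axes as they then stand; what a row does not reach is not made up. A row lasts 1/10 s, in which the tool goes at most 50 mm and 8.59 degrees, less where a joint would pass 70% of its speed; a pose out of reach is approached as far as the arm can. A call with a gripper value outside its range is refused whole. "grip" is the closure, from -1 (fully open) to 1 (shut), so that 0 is half open, set as the call begins (left out, the last holds). The fingers move at their own pace and stop on an object; "grip_force" is the grip in N (left out, the last holds). Time passes only in rows, so rows that do not move let the fingers close. It gives the time, the measured TCP pose, the force and the opening at its end, in the units of the state.
- manip.state(): the state, without advancing time (a new reading comes with each control period).
- viewer.grab_frame(name): name is "scene" or "top"; returns the picture (420x560x3 uint8, red, green, blue); there is no depth.
- viewer.camera_params(name): a dict with "intrinsics" (3x3 intrinsics, pixels), "rvec" (rotation vector, rad) and "tvec" (3), from world to camera coordinates, as OpenCV has them. Camera axes: x right, y down, z forward; pixel columns grow to the right and rows downward; lengths in m; the calibration is good to about 2 mm. A picture is of the moment at which its call begins. camera_params takes no time and is no camera call.
- workorder.job_done(): hands the job in, once; it reports no verdict.
The state is a dict: "clock": time; "qpos": joint angles; "qvel": joint speeds; "joint_efforts": joint torques, N m; "tcp_pos": TCP position; "orientation": TCP orientation; "force": force on the tool from outside, world axes, zero at the start; "torque": the same for the moment, N m; "finger_gap": opening from 0.0 (shut) to 1.0 (fully open).
Only numpy, scipy, OpenCV 4.12 (cv2) and the standard library are available. Lean on these libraries where they do the work, as an engineer would, in place of code of your own. Each camera call takes 0.05 s, during which the arm holds its last target.

## Task

Push the open loading drawer with the egg box fully home until it clicks, then pump the ratchet trigger of the clamp, and nothing but the trigger, until the spring pad has pressed the egg box against the fence and is itself pushed in about half-way: firmly held, but not crushed. Finish while still holding the trigger pulled so that this pressure stays on, and leave the things lying around the station where they are.

Things in the scene. Friction and masses are not known exactly. Their poses are not given: they have to be found in the camera images.
- station: The clamping station, fixed on the table: aluminium base plate about 200 wide with a grey clamp housing at its -y end. Origin: centre of the underside of the main plate, on the table. All station axes below are its own: +x away from the robot (drawer closes along +x), +y from the clamp towards the fence, z up. It stands yawed within about 0.25 rad, and everything on it turns with it.
- drawer_front (a point): Middle of the outer (-x) face of the drawer's upright steel front panel, 50 mm above the table. The panel is 150 wide (station y), 6 thick and reaches from 16 to 75 mm above the table; push it along station +x, anywhere near its middle. Moves with the drawer.
- drawer (a joint): How far the drawer stands open, m: 0 fully home, starts at 0.05 to 0.08. It slides with about 1.5 N of friction, meets a click stop that lies from about 14 to 5 mm before home (some 5 to 10 N to pass), and past it goes on to 0, a rigid stop, where the click holds it.
- egg_box_center (a point): Centre of the closed six-egg box of grey-brown moulded pulp with six bumps on its lid, 140 (station x) x 100 (station y) x 70 high, about 0.4 kg, standing loose on the drawer floor (26 mm above the table), 5 to 25 mm short of the fence.
- egg_box: The same egg box; origin at the centre of its underside, z up.
- fence: The fixed upright steel plate 130 x 10 x 75 high at the station's +y side, against which the box gets pressed. Its clamping face looks along station -y, 5 mm from its origin (centre of its underside).
- pad_face (a point): Centre of the front face of the rubber-faced spring pad (60 wide, 56 high, 12 thick) that the clamp jaw carries on two spring-loaded rods; it faces station +y towards the box.
- pad (a joint): How far the pad is pushed in towards the jaw plate behind it, m: 0 free, 0.020 bottomed. Spring of 1.2 N per mm, so 0.010 is about 12 N on the box; this is the measure of the clamping pressure.
- jaw (a joint): Advance of the jaw and its toothed bar along station +y, m: 0 fully back to 0.115, starts at 0 to 0.03. Only the trigger is to move it. A friction brake of about 4.5 N keeps it in place when the trigger goes back, so pad pressure above some 3 mm of pad is lost when the trigger is let go.
- jaw_plate: The jaw: upright dark steel plate 64 wide, 12 thick, 64 high, behind the spring pad. Not to be pushed by hand. Its origin lies on the bar's axis, 47 mm towards station -y from the plate's middle.
- trigger (a joint): Trigger angle, rad: 0 at rest (spring-returned), 0.25 fully pulled. A full stroke advances the jaw by 15 mm (the first by 12 to 17): the jaw moves 0.07 m per rad once the pawl has picked up a tooth (5 mm apart). Let it come back to 0 before the next stroke. Holding the pad 10 mm in takes about 14 N at the grip.
- trigger_grip: Round black cross grip on top of the trigger lever: bar of 14 diameter, 54 long along station x, origin at its centre, 205 mm above the table. Pull it 25 mm towards station -y for a full stroke, fingers on its station-y sides, from above. Lever hinge (a station-x axis): 100 mm below and 20 mm to station -y of the grip at rest. The black pistol handle behind ends 40 mm lower.
- spare_box: Bystander: another egg box of the same size standing on the table. Origin: centre of its underside.
- marker: Bystander: white marker pen, 14 diameter, 135 long, lying on the table. Origin under its middle.
- date_stamp: Bystander: wooden hand stamp, 38 diameter, 86 high, standing on the table. Origin: centre of its underside.
Mind the look-alikes: they are no part of the job. Leave any green look-alike of the egg_box alone.

How it is judged:
On the way, in this order (a step that is already met when the one before it is completed fails the run):
1. the drawer is home at its click stop (value of joint drawer below 0.003 m), for 0.2 s.
2. the spring pad touches the egg box and begins to give (value of joint pad above 0.0015 m and contact force between egg_box and fence above 0.5 N), for 0.1 s.
At the end, for the whole second after the job is handed in: The drawer is home (within 3 mm), the egg box rests against the fence with the spring pad pushed in 5 to 15 mm of its 20, and the fingers still hold the trigger grip pulled (value of joint drawer below 0.003 m and value of joint pad between 0.005 and 0.015 m and contact force between egg_box and fence above 1.5 N and contact force between the fingers and trigger_grip above 1.5 N and value of joint trigger above 0.02 rad and linear speed of egg_box below 0.02 m/s); the arm keeps its last pose, push and grip.
It fails at once if the box is crushed: the spring pad is pushed in more than 17 mm (value of joint pad above 0.017 m).
It fails at once if the jaw is pushed by hand (contact force between the fingers and jaw_plate above 2 N).
It fails at once if the egg box is tipped (angle between egg_box's own z axis and vertical above 0.25 rad).
It fails at once if a bystander is displaced (distance of any of spare_box, marker, date_stamp from where it was at the start of the episode above 0.03 m).
It also fails if it takes over 58 s, if anything falls off the work surface, if the arm or the gripper's body presses on something with over 40 N, if the wrist force passes 120 N, or if a joint passes its speed limit or range.

## Working session

There is one attempt and no reset: what is moved stays moved. The work goes in short steps, Python scripts to look and compute and a tool call to move; the robot and the scene stay as the last step left them, time stands still between calls to the robot, and variables do not carry over. Pictures are saved under pics/ and viewed, and the job is handed in when it is done.

Besides the shell and the picture viewer there is one more tool, called after "Request:" by a JSON object that holds its "op" and its "data". jog_arm: Moves the arm, as the interface text tells. Its arguments: {"type":"object","properties":{"xyz":{"type":"array"},"twist":{"type":"array"},"grip":{"type":"number"},"grip_force":{"type":"number"}},"required":["xyz","twist"]}

```bash
mkdir -p pics
python3 - <<'E'
from bench import manip, viewer
import cv2
for n in("scene","top"):
    im=viewer.grab_frame(n); cv2.imwrite(f"pics/{n}0.png",im[:,:,::-1])
    p=viewer.camera_params(n); print(n,p)
print(manip.state(), manip.hold_point_z)
E
```

```text
scene {'intrinsics': array([[530.19182162,   0.        , 284.88748623],
       [  0.        , 530.19182162, 211.11351879],
       [  0.        ,   0.        ,   1.        ]]), 'rvec': array([ 2.29708839,  0.60173115, -0.2259874 ]), 'tvec': array([-0.46015764, -0.10138012,  1.53736478])}
top {'intrinsics': array([[469.25029633,   0.        , 290.55931842],
       [  0.        , 469.25029633, 206.69114067],
       [  0.        ,   0.        ,   1.        ]]), 'rvec': array([ 2.12304306, -2.10165631,  0.21897419]), 'tvec': array([-8.90096293e-04,  5.42089300e-01,  1.21439636e+00])}
{'clock': 0.1, 'qpos': array([ 1.15446253e+00,  5.28341199e-01,  1.43377479e+00, -1.09890168e-05,
        1.18141497e+00, -1.78514887e-01]), 'qvel': array([-0.00083074, -0.00284192, -0.00134286, -0.00118547,  0.00100358,
        0.00162904]), 'joint_efforts': array([-6.95738290e-04, -4.40984845e+01, -1.77150339e+01,  6.34276355e-02,
        5.33607393e-02, -2.42322233e-05]), 'tcp_pos': array([0.14695061, 0.60679648, 0.22168896]), 'orientation': array([-3.13968334e+00, -3.34186177e-04,  2.90377761e+00]), 'force': array([ 0.059759  ,  0.12781189, -0.01171106]), 'torque': array([-0.04804564,  0.02685621,  0.00263995]), 'finger_gap': 1.0026190528467958} -0.0187
```

View pics/scene0.png

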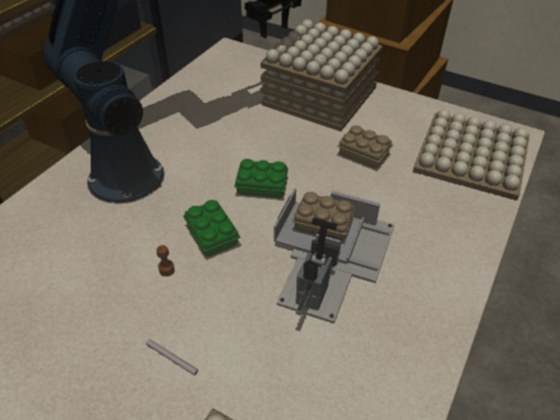

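View pics/top0.png

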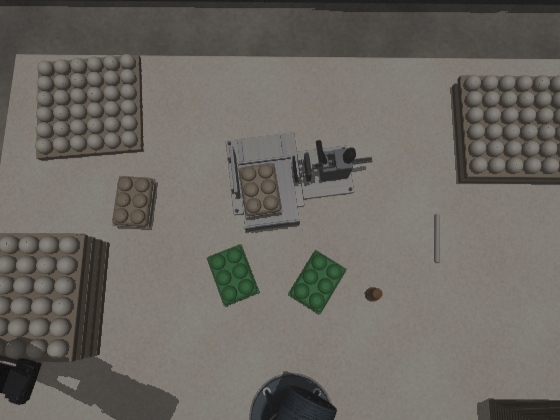

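Run:
```python
import cv2
a=cv2.imread("pics/top0.png")[115:245,210:380]; cv2.imwrite("pics/top0c.png",cv2.resize(a,None,fx=4.5,fy=4.5,interpolation=cv2.INTER_CUBIC))
a=cv2.imread("pics/scene0.png")[175:335,260:405]; cv2.imwrite("pics/scene0c.png",cv2.resize(a,None,fx=3.7,fy=3.7,interpolation=cv2.INTER_CUBIC))
```

```text
(no output)
```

View pics/top0c.png

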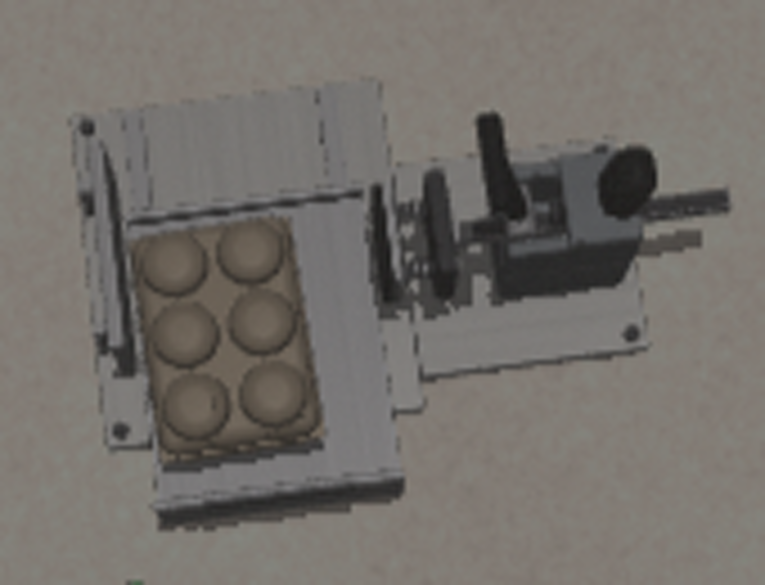

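View pics/scene0c.png

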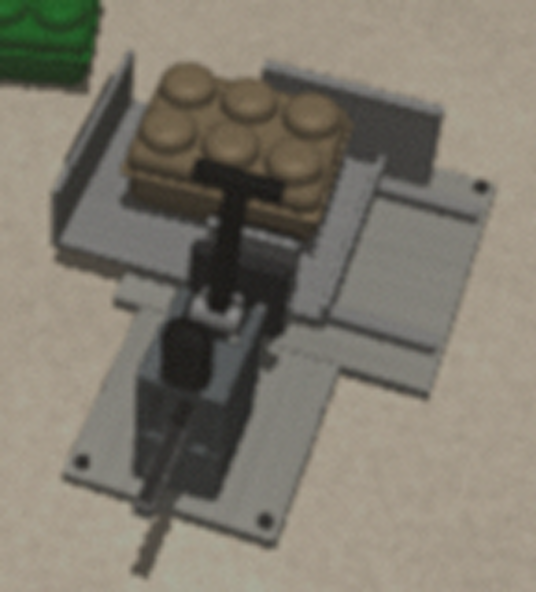

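```bash
cat > h.py <<'E'
import numpy as np, cv2
from bench import viewer
P={n:viewer.camera_params(n) for n in("scene","top")}
def ray(n,uv):
    p=P[n];R=cv2.Rodrigues(np.array(p["rvec"]))[0];c=-R.T@p["tvec"]
    d=R.T@np.linalg.inv(p["intrinsics"])@np.array([uv[0],uv[1],1.]);return c,d
def onz(n,uv,z):
    c,d=ray(n,uv);return c+d*(z-c[2])/d[2]
def proj(n,X):
    p=P[n];return cv2.projectPoints(np.float64(X).reshape(-1,3),p["rvec"],p["tvec"],p["intrinsics"],None)[0][:,0]
def tri(a,b):
    c1,d1=ray("scene",a);c2,d2=ray("top",b)
    A=np.c_[d1,-d2];s=np.linalg.lstsq(A,c2-c1,rcond=None)[0]
    p,q=c1+d1*s[0],c2+d2*s[1];return (p+q)/2,np.linalg.norm(p-q)
tc=lambda u,v:(210+(u+.5)/4.5-.5,115+(v+.5)/4.5-.5)
sc=lambda u,v:(260+(u+.5)/3.7-.5,175+(v+.5)/3.7-.5)
E
python3 - <<'E'
from h import *
np.set_printoptions(precision=4,suppress=True)
for n in P: print(n,ray(n,(0,0))[0])
print("front top edge ends",[onz("top",tc(*u),.075) for u in((153,511),(405,480))])
print("screws z~.012",[onz("top",tc(*u),.012) for u in((87,127),(120,431),(631,333),(601,149))])
print("screws scene",[onz("scene",sc(*u),.012) for u in((482,187),(265,521),(82,461))])
g=[onz("scene",sc(*u),.205) for u in((197,168),(285,190))]
print("grip scene z.205",g, np.linalg.norm(g[0]-g[1]))
for X in g: print("  in top crop",(proj("top",X)[0]-[210,115])*4.5)
g=[onz("top",tc(*u),.205) for u in((488,120),(510,212))]
print("grip top",g,np.linalg.norm(g[0]-g[1]))
print("front scene", [onz("scene",sc(*u),.075) for u in((130,55),(55,190))])
E
```

```text
scene [ 0.9468 -0.792   1.0304]
top [0.2812 0.003  1.2998]
front top edge ends [array([0.4789, 0.128 , 0.075 ]), array([ 0.4989, -0.0198,  0.075 ])]
screws z~.012 [array([0.7378, 0.1844, 0.012 ]), array([0.5392, 0.1565, 0.012 ]), array([ 0.6053, -0.1624,  0.012 ]), array([ 0.7264, -0.1451,  0.012 ])]
screws scene [array([0.7395, 0.1868, 0.012 ]), array([ 0.7255, -0.1436,  0.012 ]), array([ 0.6066, -0.1602,  0.012 ])]
grip scene z.205 [array([ 0.6287, -0.0673,  0.205 ]), array([ 0.6807, -0.0577,  0.205 ])] 0.05286161202104291
  in top crop [497.2327 200.7612]
  in top crop [479.3208 109.423 ]
grip top [array([ 0.6757, -0.0615,  0.205 ]), array([ 0.6235, -0.0733,  0.205 ])] 0.05354943900361067
front scene [array([0.4868, 0.1225, 0.075 ]), array([ 0.5057, -0.0183,  0.075 ])]
```

Run:
```python
from h import *
np.set_printoptions(precision=4,suppress=True)
for u in((240,246),(259,292),(318,251),(290,292)): print(u,onz("top",u,.06))
from bench import manip
s=manip.state();p=s["tcp_pos"];yaw=s["orientation"][2]
X=np.array([np.cos(yaw),np.sin(yaw)]);Y=np.array([np.sin(yaw),-np.cos(yaw)])
d=np.array([.43,.046])-p[:2];print(d,d@X,d@Y)
# in target frame
yaw=3.28
X=np.array([np.cos(yaw),np.sin(yaw)]);Y=np.array([np.sin(yaw),-np.cos(yaw)])
print(d@X,d@Y)
```

```text
(240, 246) [0.4334 0.1376 0.06  ]
(259, 292) [0.3138 0.0844 0.06  ]
(318, 251) [ 0.4222 -0.0693  0.06  ]
(290, 292) [0.3146 0.0038 0.06  ]
[ 0.283  -0.5608] -0.4071952524648261 -0.47833217598595495
-0.20297181015547566 -0.5944847251995308
```

Request:
{"op": "jog_arm", "data": {"xyz": [[-4, 0, 0], [-4, 0, 0], [-4, 0, 0], [-4, -2, 0], [-3, -3.5, 0]], "twist": [-0.125, -0.125, -0.126, 0, 0], "grip": 1, "grip_force": 20}}

```text
clock: 0.6
tcp_pos: [0.3452, 0.55, 0.2219]
orientation: [3.14, 0.001, -3.003]
force: [-0.6, -0.4, -0.4]
finger_gap: 0.634
```

Request:
{"op": "jog_arm", "data": {"xyz": [[-0.4, -4.5, 0], [-1, -4.5, 0], [0, -4.5, 0], [0, -4.5, 0], [0, -4.5, 0]], "twist": [0, 0, 0, 0, 0]}}

```text
clock: 1.1
tcp_pos: [0.3874, 0.3263, 0.2222]
orientation: [-3.141, -0.001, -3.003]
force: [0.5, -0.3, 0.6]
finger_gap: 0.168
```

Request:
{"op": "jog_arm", "data": {"xyz": [[0, -4.5, 0], [0, -4.5, 0], [0, -4.5, 0], [0, -4.5, 0], [0, -4.5, 0]], "twist": [0, 0, 0, 0, 0]}}

```text
clock: 1.6
tcp_pos: [0.4183, 0.1037, 0.2225]
orientation: [3.142, -0.0, -3.003]
force: [0.8, 0.7, -0.9]
finger_gap: 0.005
```

Request:
{"op": "jog_arm", "data": {"xyz": [[0, -4.5, 0], [-0.2, -1.4, 2], [0, 0, 4.5], [0, 0, 4.5], [0, 0, 4.5]], "twist": [0, 0, 0, 0, 0]}}

```text
clock: 2.1
tcp_pos: [0.4292, 0.0467, 0.0664]
orientation: [-3.141, 0.002, -3.004]
force: [0.3, -1.2, -0.5]
finger_gap: 0.007
```

Request:
{"op": "jog_arm", "data": {"xyz": [[0, 0, 1.7], [0, 0, 0]], "twist": [0, 0]}}

```text
clock: 2.3
tcp_pos: [0.4267, 0.0473, 0.0481]
orientation: [3.14, -0.006, -3.004]
force: [-0.7, 0.7, -0.1]
finger_gap: 0.005
```

Run:
```python
from bench import manip, viewer
import cv2
im=viewer.grab_frame("scene"); cv2.imwrite("pics/s1.png",cv2.resize(im[130:340,170:420,::-1],None,fx=2.8,fy=2.8,interpolation=cv2.INTER_CUBIC))
s=manip.state();print(s["clock"],s["tcp_pos"],s["force"])
```

```text
2.35 [0.42780218 0.04726997 0.04951527] [-0.19247245  0.03197329  0.25538644]
```

View pics/s1.png

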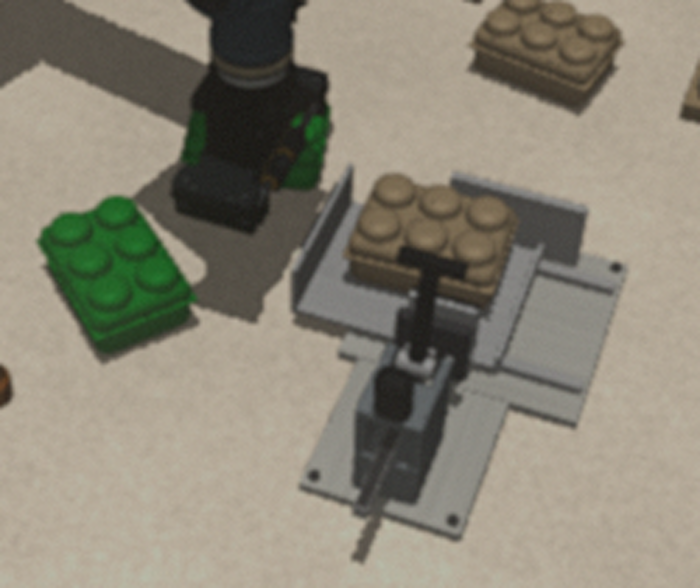

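Request:
{"op": "jog_arm", "data": {"xyz": [[-1, 0, 0], [-1, 0, 0], [-1, 0, 0], [-0.7, 0, 0], [-0.5, 0, 0]], "twist": [0, 0, 0, 0, 0]}}

```text
clock: 2.85
tcp_pos: [0.4719, 0.0531, 0.0512]
orientation: [-3.141, 0.002, -3.003]
force: [-0.5, 0.8, 0.8]
finger_gap: 0.002
```

Request:
{"op": "jog_arm", "data": {"xyz": [[-0.5, 0, 0], [-0.5, 0, 0], [-0.5, 0, 0], [-0.5, 0, 0], [-0.5, 0, 0]], "twist": [0, 0, 0, 0, 0]}}

```text
clock: 3.35
tcp_pos: [0.4946, 0.0566, 0.0504]
orientation: [3.141, -0.002, -3.003]
force: [-1.0, 0.5, -0.1]
finger_gap: 0.005
```

Request:
{"op": "jog_arm", "data": {"xyz": [[-0.5, 0, 0], [-0.5, 0, 0], [-0.5, 0, 0], [-0.5, 0, 0], [-0.5, 0, 0]], "twist": [0, 0, 0, 0, 0]}}

```text
clock: 3.85
tcp_pos: [0.5201, 0.06, 0.0504]
orientation: [3.141, -0.0, -3.003]
force: [-1.2, 0.9, 0.3]
finger_gap: 0.008
```

Request:
{"op": "jog_arm", "data": {"xyz": [[-0.4, 0, 0], [-0.4, 0, 0], [-0.3, 0, 0], [-0.3, 0, 0]], "twist": [0, 0, 0, 0]}}

```text
clock: 4.25
tcp_pos: [0.5339, 0.0618, 0.0506]
orientation: [-3.142, -0.0, -3.003]
force: [-1.3, 0.0, -1.0]
finger_gap: 0.006
```

Request:
{"op": "jog_arm", "data": {"xyz": [[-0.3, 0, 0], [-0.3, 0, 0], [-0.2, 0, 0]], "twist": [0, 0, 0]}}

```text
clock: 4.55
tcp_pos: [0.5406, 0.0628, 0.0505]
orientation: [3.141, -0.002, -3.003]
force: [-2.2, -0.8, 0.2]
finger_gap: 0.002
```

Request:
{"op": "jog_arm", "data": {"xyz": [[-0.2, 0, 0], [-0.2, 0, 0], [-0.2, 0, 0]], "twist": [0, 0, 0]}}

```text
clock: 4.85
tcp_pos: [0.5449, 0.0634, 0.0504]
orientation: [3.141, -0.006, -3.002]
force: [-8.9, -3.0, 5.2]
finger_gap: 0.003
```

Request:
{"op": "jog_arm", "data": {"xyz": [[-0.2, 0, 0], [-0.2, 0, 0], [-0.2, 0, 0]], "twist": [0, 0, 0]}}

```text
clock: 5.15
tcp_pos: [0.5448, 0.0639, 0.0499]
orientation: [3.14, -0.019, -3.001]
force: [-18.1, -6.6, 10.6]
finger_gap: 0.008
```

Run:
```python
from bench import manip, viewer
import cv2
im=viewer.grab_frame("scene"); cv2.imwrite("pics/s2.png",cv2.resize(im[130:340,170:420,::-1],None,fx=2.8,fy=2.8,interpolation=cv2.INTER_CUBIC))
im=viewer.grab_frame("top"); cv2.imwrite("pics/t2.png",cv2.resize(im[115:245,210:380,::-1],None,fx=4.5,fy=4.5,interpolation=cv2.INTER_CUBIC))
s=manip.state();print(s["clock"],s["tcp_pos"],s["force"],s["torque"])
```

```text
5.25 [0.54473555 0.06387249 0.04988561] [-14.77203084  -6.4513865   10.46974413] [-0.96443013  2.38043743 -0.02738624]
```

View pics/s2.png

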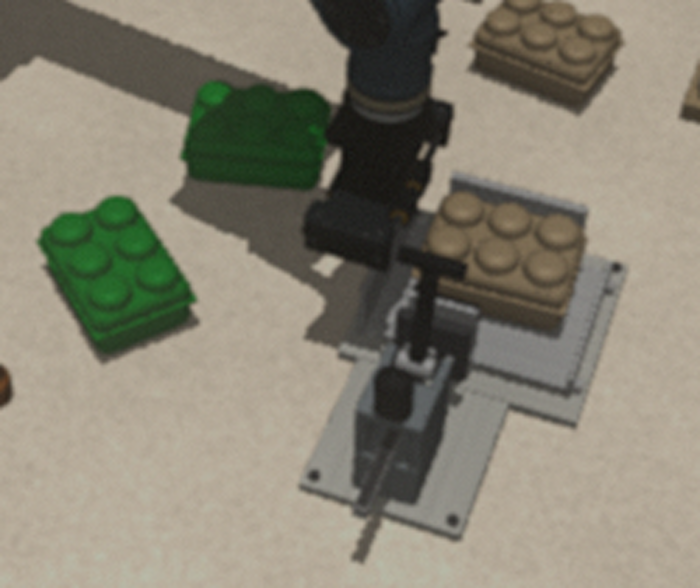

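View pics/t2.png

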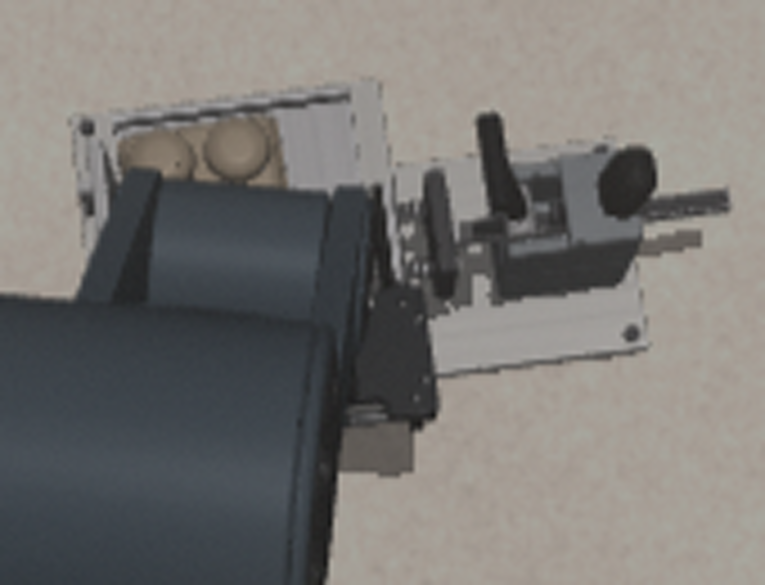

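Request:
{"op": "jog_arm", "data": {"xyz": [[1.5, 0, 0], [4, 0, 0], [0, 0, -4.5], [0, 0, -4.5], [0, 0, -4.5]], "twist": [0, 0, 0, 0, 0]}}

```text
clock: 5.75
tcp_pos: [0.5003, 0.0568, 0.1874]
orientation: [-3.141, 0.003, -3.004]
force: [1.5, -0.8, -0.5]
finger_gap: 0.008
```

Request:
{"op": "jog_arm", "data": {"xyz": [[4, -4, -2.5], [0, -4, -2], [0, -4, 0], [0, -4, 0], [0, -4, 0]], "twist": [0, 0, 0, 0, 0], "grip": -0.3}}

```text
clock: 6.25
tcp_pos: [0.4953, -0.1404, 0.2271]
orientation: [-3.139, 0.005, -3.004]
force: [0.4, 1.3, -0.9]
finger_gap: 0.373
```

Run:
```python
from bench import manip, viewer
import cv2
im=viewer.grab_frame("scene"); cv2.imwrite("pics/s3.png",cv2.resize(im[175:335,260:405,::-1],None,fx=3.7,fy=3.7,interpolation=cv2.INTER_CUBIC))
im=viewer.grab_frame("top"); cv2.imwrite("pics/t3.png",cv2.resize(im[115:245,210:380,::-1],None,fx=4.5,fy=4.5,interpolation=cv2.INTER_CUBIC))
s=manip.state();print(s["clock"],s["tcp_pos"],s["force"],s["torque"])
```

```text
6.35 [ 0.496922   -0.14392751  0.22691336] [0.34148779 0.4884761  0.22182863] [ 0.04770287 -0.01564559 -0.01405433]
```

View pics/s3.png

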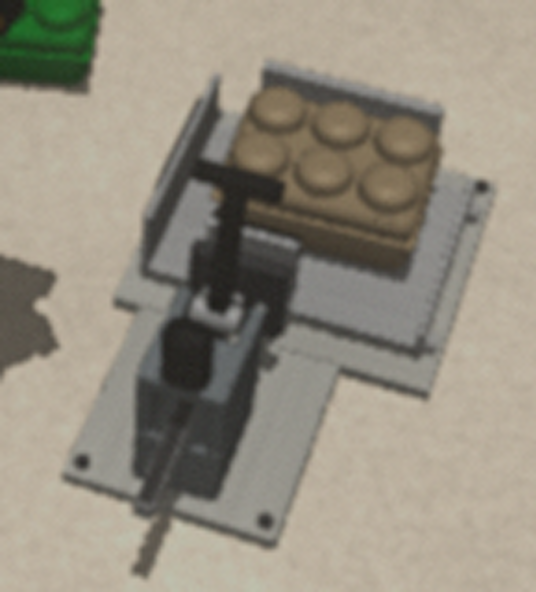

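View pics/t3.png

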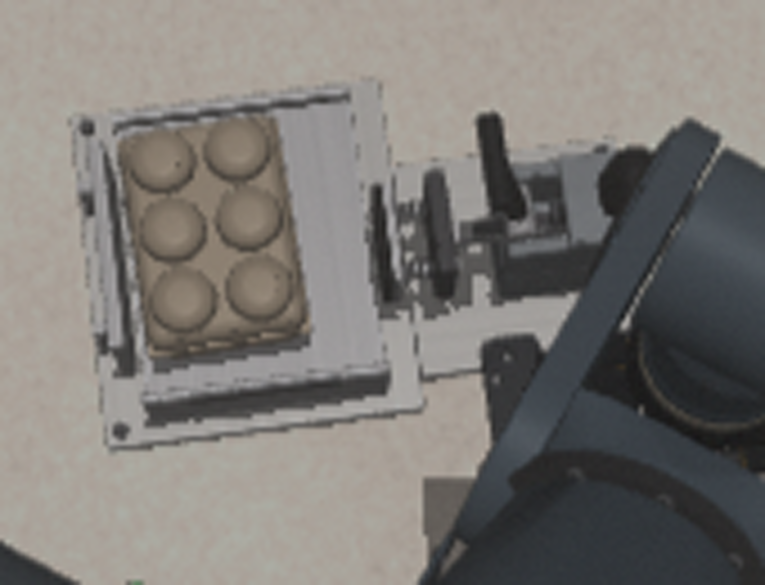

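Run:
```python
from h import *
np.set_printoptions(precision=4,suppress=True)
x=np.array([np.cos(.14),np.sin(.14),0]);y=np.array([-x[1],x[0],0])
O=None
def show(n,p):print(n,p,"along x,y",p@x,p@y)
a=[onz("top",tc(*u),.075) for u in((147,401),(389,372))]
show("front",sum(a)/2)
a=[onz("top",tc(*u),.075) for u in((153,511),(405,480))]
show("front0",sum(a)/2)
show("screwmid",(np.array([.7387,.1856,.012])+[.5392,.1565,.012])/2)
# main plate corners z=.01
for u in((72,118),(380,78),(110,448),(423,408)): show("corner",onz("top",tc(*u),.012))
for u in((493,187),(430,397),(115,302)): show("sc corner",onz("scene",sc(*u),.012))
for u in((465,172),(418,352)): show("drawer back edge scene",onz("scene",sc(*u),.026))
for u in((265,65),(440,108)): show("fence top",onz("scene",sc(*u),.085))
for n in("s3",):
  im=cv2.imread("pics/s3.png")
  cv2.imwrite("pics/s3z.png",cv2.resize(im[150:400,100:500],None,fx=2,fy=2,interpolation=cv2.INTER_CUBIC))
```

```text
front [0.5545 0.0618 0.075 ] along x,y 0.5576879622882905 -0.016135124090933754
front0 [0.4889 0.0541 0.075 ] along x,y 0.49166732680382264 -0.01465727614882392
screwmid [0.639 0.171 0.012] along x,y 0.6565673605399611 0.08021537305023664
corner [0.7438 0.1942 0.012 ] along x,y 0.7636475245536843 0.0885270492739962
corner [ 0.773  -0.0033  0.012 ] along x,y 0.7649961549054547 -0.111101524905519
corner [0.5284 0.1623 0.012 ] along x,y 0.5458783477521889 0.08701118034509396
corner [ 0.5558 -0.0319  0.012 ] along x,y 0.5458859026669804 -0.10916947311673557
sc corner [0.7464 0.1907 0.012 ] along x,y 0.7656626685493538 0.08466472621922047
sc corner [ 0.7778 -0.0055  0.012 ] along x,y 0.7693943140711976 -0.11395844537325496
sc corner [ 0.5628 -0.0366  0.012 ] along x,y 0.5522063051397278 -0.11478824711868167
drawer back edge scene [0.7266 0.181  0.026 ] along x,y 0.7447239616629038 0.07786393852805028
drawer back edge scene [0.7595 0.0138 0.026 ] along x,y 0.753983597186623 -0.09233400641741783
fence top [0.5788 0.1512 0.085 ] along x,y 0.5941993656352568 0.06898213568627536
fence top [0.7021 0.1725 0.085 ] along x,y 0.7192781762045076 0.07281822457045313
```

View pics/s3z.png

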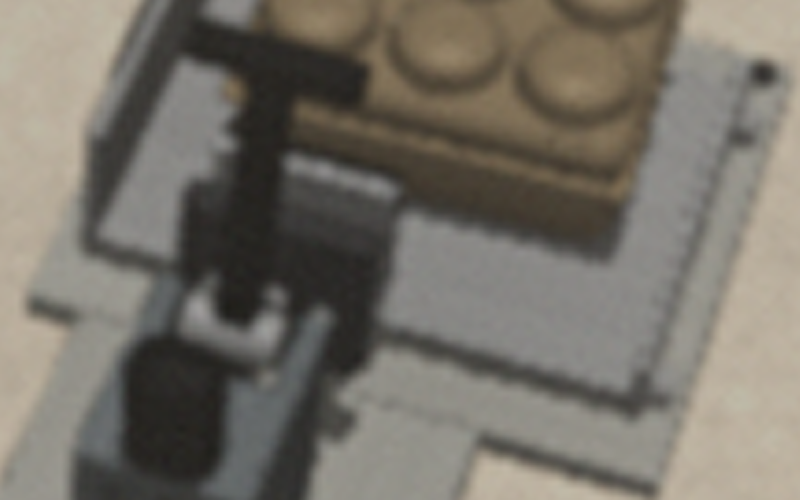

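Request:
{"op": "jog_arm", "data": {"xyz": [[0, 0, -4], [-3, 1, -2], [-4.5, 1.5, 0], [-4.5, 1.5, 0], [-4.5, 1.65, 0]], "twist": [0, 0, 0, 0, 0]}}

```text
clock: 6.85
tcp_pos: [0.6516, -0.0581, 0.2868]
orientation: [-3.14, 0.004, -3.004]
force: [0.9, -1.8, -0.2]
finger_gap: 0.648
```

Request:
{"op": "jog_arm", "data": {"xyz": [[0, 0, 3], [0, 0, 0]], "twist": [0, 0]}}

```text
clock: 7.05
tcp_pos: [0.648, -0.0571, 0.2519]
orientation: [3.139, -0.006, -3.001]
force: [-0.1, -0.2, -0.4]
finger_gap: 0.649
```

Run:
```python
from bench import manip, viewer
import cv2
im=viewer.grab_frame("scene"); cv2.imwrite("pics/s4.png",cv2.resize(im[175:335,260:405,::-1],None,fx=3.7,fy=3.7,interpolation=cv2.INTER_CUBIC))
im=viewer.grab_frame("top"); cv2.imwrite("pics/t4.png",cv2.resize(im[115:245,210:380,::-1],None,fx=4.5,fy=4.5,interpolation=cv2.INTER_CUBIC))
s=manip.state();print(s["clock"],s["tcp_pos"],s["force"],s["finger_gap"])
```

```text
7.15 [ 0.64851534 -0.05873837  0.25520242] [ 0.57572774  0.58573607 -0.9702136 ] 0.6491424000711518
```

View pics/s4.png

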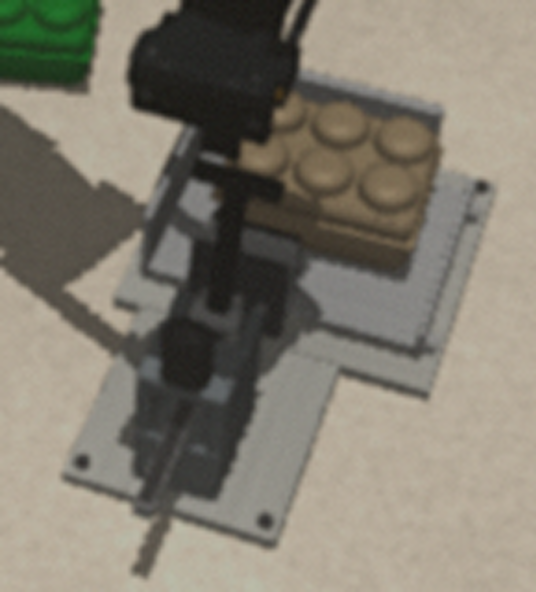

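View pics/t4.png

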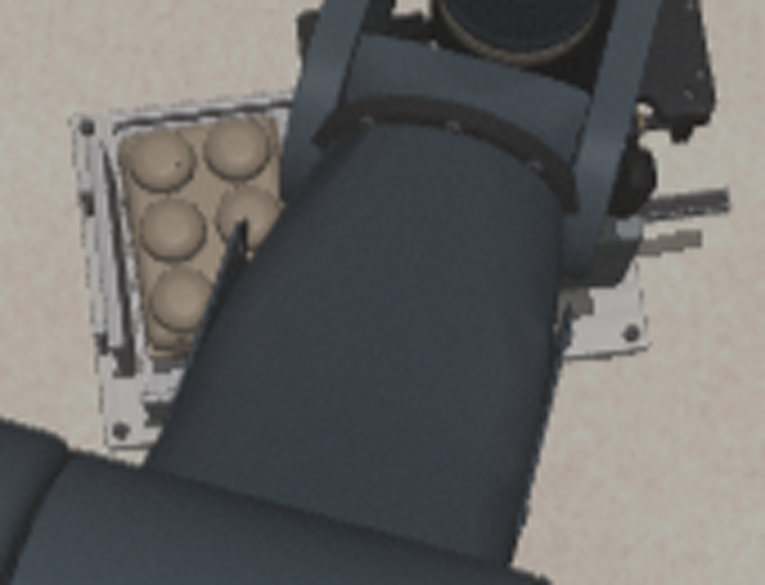

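Request:
{"op": "jog_arm", "data": {"xyz": [[-0.2, -0.6, 0], [0, 0, 3], [0, 0, 2.5], [0, 0, 1.2], [0, 0, 0]], "twist": [0, 0, 0, 0, 0]}}

```text
clock: 7.65
tcp_pos: [0.651, -0.0656, 0.188]
orientation: [3.141, -0.002, -3.005]
force: [-0.7, -0.2, -0.4]
finger_gap: 0.651
```

Request:
{"op": "jog_arm", "data": {"xyz": [[0, 0, 0], [0, 0, 0], [0, 0, 0], [0, 0, 0]], "twist": [0, 0, 0, 0], "grip": 0.55, "grip_force": 25}}

```text
clock: 8.05
tcp_pos: [0.6524, -0.065, 0.1898]
orientation: [-3.141, 0.002, -3.003]
force: [0.3, 0.8, -0.3]
finger_gap: 0.368
```

Request:
{"op": "jog_arm", "data": {"xyz": [[0, 0, 0], [0, 0, 0], [0, 0, 0], [0, 0, 0], [0, 0, 0]], "twist": [0, 0, 0, 0, 0], "grip": 1, "grip_force": 25}}

```text
clock: 8.55
tcp_pos: [0.652, -0.0647, 0.189]
orientation: [3.141, 0.0, -3.003]
force: [-1.1, 1.1, 2.5]
finger_gap: 0.177
```

Request:
{"op": "jog_arm", "data": {"xyz": [[0, -0.5, -0.1], [0, -0.5, -0.05], [0, -0.5, -0.03], [0, -0.5, 0], [0, -0.4, 0]], "twist": [0, 0, 0, 0, 0]}}

```text
clock: 9.05
tcp_pos: [0.6551, -0.0869, 0.1913]
orientation: [3.137, 0.0, -3.004]
force: [-0.6, 7.9, 6.7]
finger_gap: 0.153
```

Request:
{"op": "jog_arm", "data": {"xyz": [[0, 0, 0]], "twist": [0]}}

```text
clock: 9.15
tcp_pos: [0.6552, -0.0876, 0.1913]
orientation: [3.138, 0.0, -3.004]
force: [-1.3, 6.6, 5.4]
finger_gap: 0.152
```

```bash
cat > look.py <<'E'
import sys
from bench import manip, viewer
import cv2
im=viewer.grab_frame("scene"); cv2.imwrite(f"pics/{sys.argv[1]}.png",cv2.resize(im[175:335,260:405,::-1],None,fx=3.7,fy=3.7,interpolation=cv2.INTER_CUBIC))
s=manip.state();print(s["clock"],s["tcp_pos"],s["force"],s["finger_gap"], "staty",s["tcp_pos"]@[-.1395,.990,0])
E
python3 look.py s5
```

```text
9.2 [ 0.65517446 -0.08751649  0.1913303 ] [-0.18908706  5.93553508  5.67305697] 0.1497741685619113 staty -0.1780381621187256
```

View pics/s5.png

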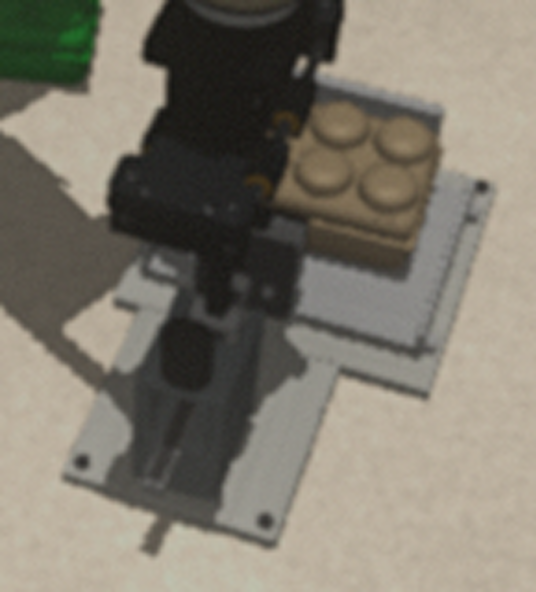

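Request:
{"op": "jog_arm", "data": {"xyz": [[0, 0.5, -0.1], [0, 0.6, 0], [0, 0.6, 0.03], [0, 0.5, 0.05], [0, 0.3, 0.1]], "twist": [0, 0, 0, 0, 0]}}

```text
clock: 9.7
tcp_pos: [0.6521, -0.0652, 0.1906]
orientation: [-3.138, 0.001, -3.003]
force: [-1.9, -5.0, 7.3]
finger_gap: 0.17
```

Request:
{"op": "jog_arm", "data": {"xyz": [[0, 0, 0]], "twist": [0]}}

```text
clock: 9.8
tcp_pos: [0.652, -0.0647, 0.1906]
orientation: [-3.139, 0.001, -3.003]
force: [-1.5, -3.6, 4.5]
finger_gap: 0.173
```

Request:
{"op": "jog_arm", "data": {"xyz": [[0, -0.6, -0.15], [0, -0.6, -0.05], [0, -0.5, -0.03], [0, -0.5, 0], [0, -0.3, 0]], "twist": [0, 0, 0, 0, 0]}}

```text
clock: 10.3
tcp_pos: [0.6548, -0.0851, 0.1924]
orientation: [3.133, 0.0, -3.004]
force: [-2.6, 7.1, 6.3]
finger_gap: 0.152
```

```bash
python3 look.py s6
```

```text
10.35 [ 0.65491668 -0.08561582  0.19236949] [-1.03252317  6.12476085  5.81165514] 0.15293195738894264 staty -0.17612053518501763
```

View pics/s6.png

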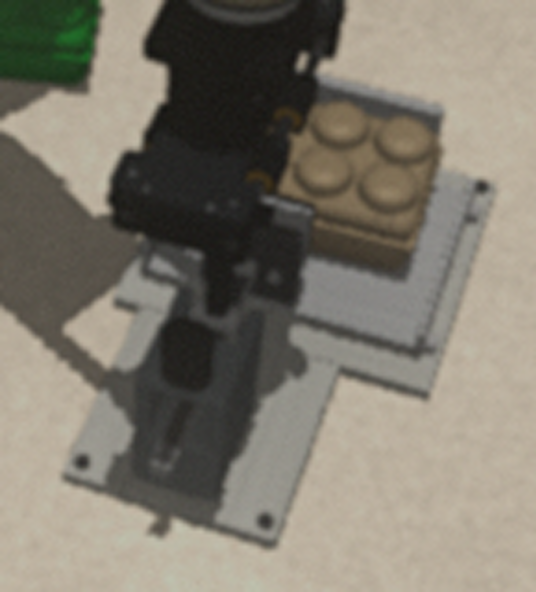

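Request:
{"op": "jog_arm", "data": {"xyz": [[0, 0.5, -0.1], [0, 0.6, 0], [0, 0.6, 0.03], [0, 0.5, 0.05], [0, 0.3, 0.1]], "twist": [0, 0, 0, 0, 0]}}

```text
clock: 10.85
tcp_pos: [0.652, -0.0648, 0.1916]
orientation: [-3.139, 0.0, -3.003]
force: [-1.1, -3.9, 4.2]
finger_gap: 0.17
```

Request:
{"op": "jog_arm", "data": {"xyz": [[0, 0, 0]], "twist": [0]}}

```text
clock: 10.95
tcp_pos: [0.6519, -0.0642, 0.1916]
orientation: [-3.14, 0.0, -3.003]
force: [-0.1, -3.1, 0.8]
finger_gap: 0.172
```

Request:
{"op": "jog_arm", "data": {"xyz": [[0, -0.6, -0.15], [0, -0.6, -0.05], [0, -0.5, -0.03], [0, -0.5, 0], [0, -0.3, 0]], "twist": [0, 0, 0, 0, 0]}}

```text
clock: 11.45
tcp_pos: [0.655, -0.0858, 0.1944]
orientation: [3.134, 0.0, -3.004]
force: [-0.9, 7.5, 6.0]
finger_gap: 0.148
```

```bash
python3 look.py s7
```

```text
11.5 [ 0.65501545 -0.08632213  0.19439679] [-0.7683708   6.66764888  5.27361156] 0.15080856204049098 staty -0.1768335594412527
```

View pics/s7.png

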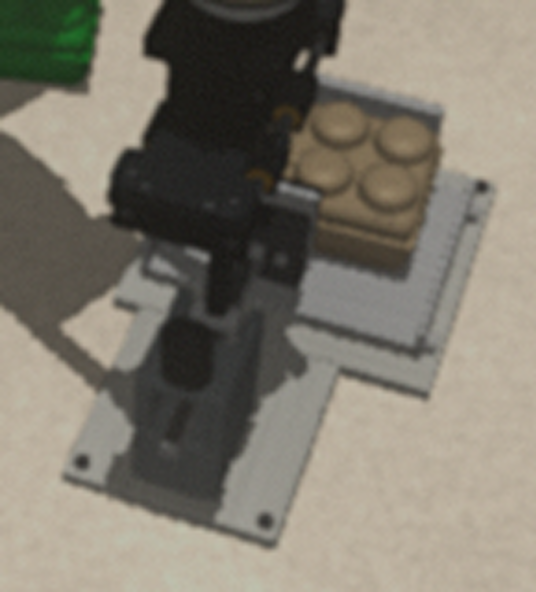

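Request:
{"op": "jog_arm", "data": {"xyz": [[0, 0.5, 0], [0, 0.6, 0.1], [0, 0.6, 0.1], [0, 0.5, 0.1], [0, 0.3, 0.15]], "twist": [0, 0, 0, 0, 0]}}

```text
clock: 12.0
tcp_pos: [0.6525, -0.0665, 0.1921]
orientation: [-3.135, 0.002, -3.002]
force: [-4.2, -2.6, 16.2]
finger_gap: 0.165
```

Request:
{"op": "jog_arm", "data": {"xyz": [[0, 0, 0]], "twist": [0]}}

```text
clock: 12.1
tcp_pos: [0.6524, -0.066, 0.192]
orientation: [-3.136, 0.002, -3.002]
force: [-4.1, -2.2, 12.0]
finger_gap: 0.165
```

Request:
{"op": "jog_arm", "data": {"xyz": [[0, -0.5, -0.1], [0, -0.5, -0.05], [0, -0.4, -0.03]], "twist": [0, 0, 0]}}

```text
clock: 12.4
tcp_pos: [0.6538, -0.0762, 0.193]
orientation: [3.138, 0.002, -3.004]
force: [-2.3, 7.0, 12.0]
finger_gap: 0.156
```

Request:
{"op": "jog_arm", "data": {"xyz": [[0, -0.4, 0], [0, -0.4, 0], [0, -0.3, 0]], "twist": [0, 0, 0]}}

```text
clock: 12.7
tcp_pos: [0.6551, -0.0857, 0.1927]
orientation: [3.136, 0.001, -3.004]
force: [-1.2, 8.1, 8.6]
finger_gap: 0.152
```

```bash
python3 look.py s8
```

```text
12.75 [ 0.65520615 -0.08631158  0.19268297] [-1.83033956  6.83964399  9.43865477] 0.1514290979822987 staty -0.17684972345876643
```

View pics/s8.png

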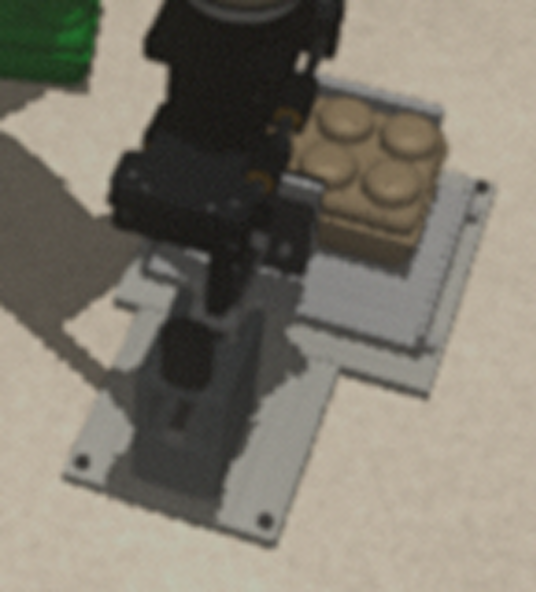

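Request:
{"op": "jog_arm", "data": {"xyz": [[0, 0.5, -0.1], [0, 0.6, 0], [0, 0.6, 0], [0, 0.5, 0], [0, 0.3, 0.05]], "twist": [0, 0, 0, 0, 0]}}

```text
clock: 13.25
tcp_pos: [0.6522, -0.0649, 0.1917]
orientation: [-3.139, 0.001, -3.003]
force: [-0.1, -4.5, 4.0]
finger_gap: 0.168
```

Request:
{"op": "jog_arm", "data": {"xyz": [[0, 0.1, 0], [0, 0, 0]], "twist": [0, 0]}}

```text
clock: 13.45
tcp_pos: [0.652, -0.0638, 0.1916]
orientation: [-3.14, 0.001, -3.003]
force: [0.7, -4.1, 4.2]
finger_gap: 0.166
```

Request:
{"op": "jog_arm", "data": {"xyz": [[0, -0.5, -0.1], [0, -0.5, -0.05]], "twist": [0, 0]}}

```text
clock: 13.65
tcp_pos: [0.6528, -0.0698, 0.1927]
orientation: [3.134, 0.0, -3.004]
force: [1.1, 6.7, 4.4]
finger_gap: 0.162
```

Request:
{"op": "jog_arm", "data": {"xyz": [[0, -0.3, 0], [0, -0.2, 0]], "twist": [0, 0]}}

```text
clock: 13.85
tcp_pos: [0.6533, -0.073, 0.1932]
orientation: [3.131, 0.0, -3.005]
force: [0.7, 10.4, 8.5]
finger_gap: 0.157
```

```bash
python3 look.py s9
```

```text
13.9 [ 0.65327613 -0.07312861  0.19318845] [0.04652102 9.06727453 8.317603  ] 0.15626429229494165 staty -0.16352934146700934
```

View pics/s9.png

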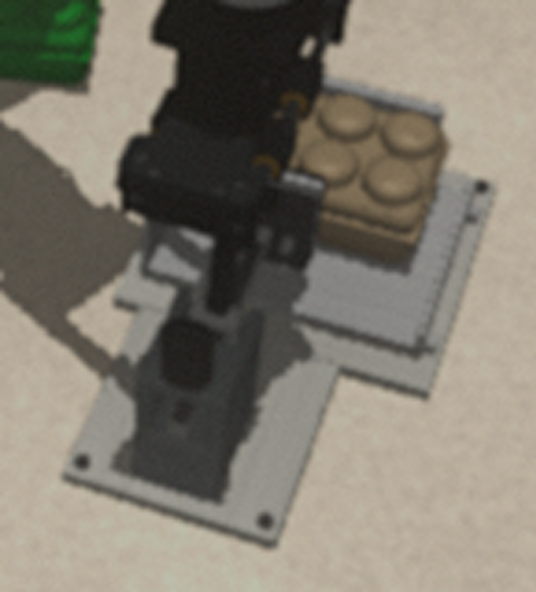

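Request:
{"op": "jog_arm", "data": {"xyz": [[0, -0.2, 0], [0, -0.2, 0], [0, 0, 0]], "twist": [0, 0, 0]}}

```text
clock: 14.2
tcp_pos: [0.6537, -0.0759, 0.1936]
orientation: [3.13, 0.0, -3.004]
force: [0.1, 11.1, 9.8]
finger_gap: 0.157
```

Request:
{"op": "jog_arm", "data": {"xyz": [[0, 0, 0], [0, 0, 0]], "twist": [0, 0]}}

```text
clock: 14.4
tcp_pos: [0.6537, -0.0759, 0.1936]
orientation: [3.13, 0.0, -3.004]
force: [0.6, 10.5, 9.3]
finger_gap: 0.152
```

```bash
python3 look.py s10
```

```text
14.45 [ 0.65369606 -0.07591167  0.1936481 ] [-0.76860343 11.24161537 10.02927015] 0.15444404166288175 staty -0.16634314947250942
```

View pics/s10.png

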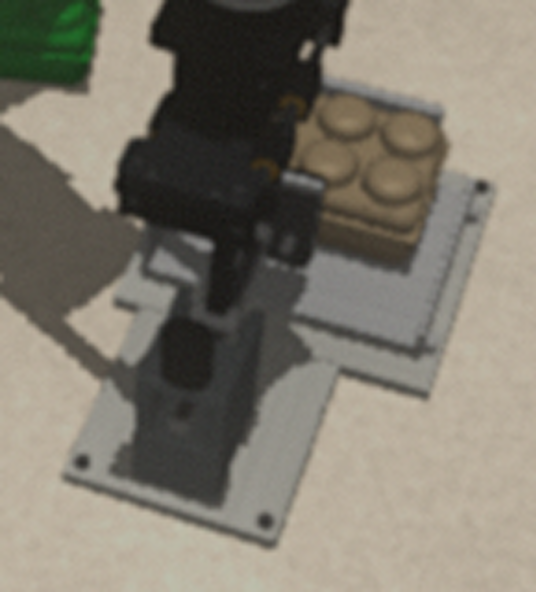

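Request:
{"op": "jog_arm", "data": {"xyz": [[0, -0.2, 0], [0, -0.2, 0], [0, 0, 0], [0, 0, 0]], "twist": [0, 0, 0, 0]}}

```text
clock: 14.85
tcp_pos: [0.6541, -0.0785, 0.1939]
orientation: [3.128, 0.0, -3.004]
force: [-1.3, 12.8, 12.1]
finger_gap: 0.15
```

```bash
python3 look.py s11
python3 - <<'E'
import cv2,numpy as np
a=[cv2.resize(cv2.imread(f"pics/{n}.png")[150:290,230:370],None,fx=1.9,fy=1.9,interpolation=cv2.INTER_CUBIC) for n in("s7","s9","s11")]
cv2.imwrite("pics/cmp.png",np.clip(np.hstack(a)*1.8,0,255).astype(np.uint8))
E
```

```text
14.9 [ 0.65407104 -0.07853218  0.19388076] [-0.53621476 13.52108785 11.71290775] 0.15408419107862845 staty -0.1689897672487792
```

View pics/cmp.png

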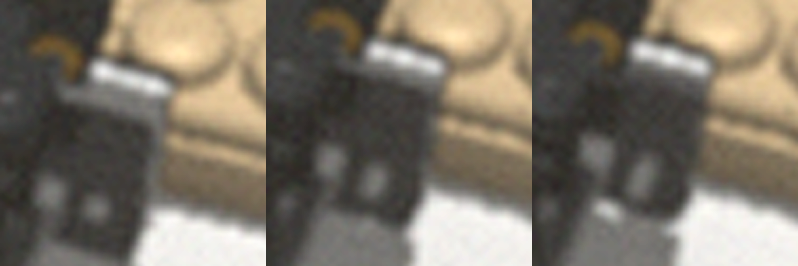

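Run:
```python
import cv2,numpy as np
a=[]
for n in("s7","s9","s10","s11"):
    im=cv2.imread(f"pics/{n}.png")[165:285,255:340].astype(float)
    im=np.clip((im/150)**.6*255,0,255).astype(np.uint8)
    a.append(cv2.resize(im,(198,280)))
o=np.hstack(a); cv2.imwrite("pics/cmp2.png",cv2.resize(o,None,fx=1,fy=1))
top=[cv2.resize(x,None,fx=2,fy=2,interpolation=cv2.INTER_CUBIC) for x in (a[0],a[3])]
cv2.imwrite("pics/cmp2.png",np.hstack(top))
cv2.imwrite("pics/cmp3.png",np.hstack([cv2.resize(x,None,fx=2,fy=2,interpolation=cv2.INTER_CUBIC) for x in (a[1],a[2])]))
```

```text
(no output)
```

View pics/cmp2.png

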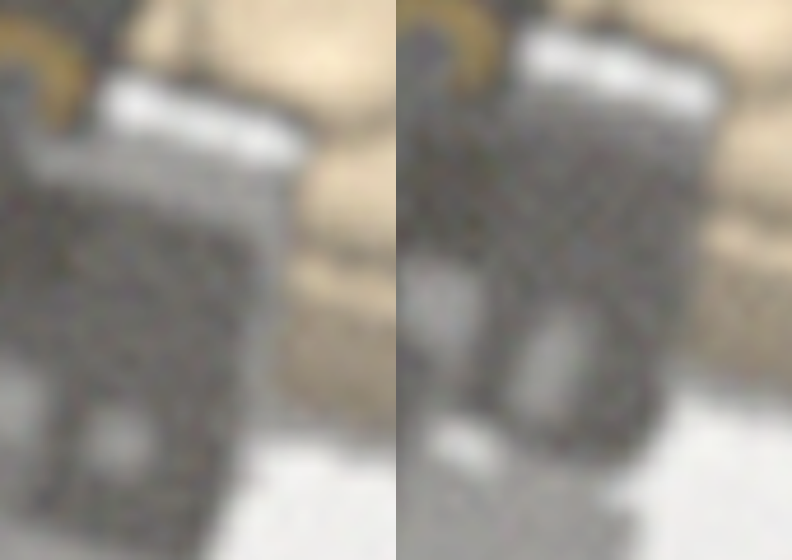

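View pics/cmp3.png

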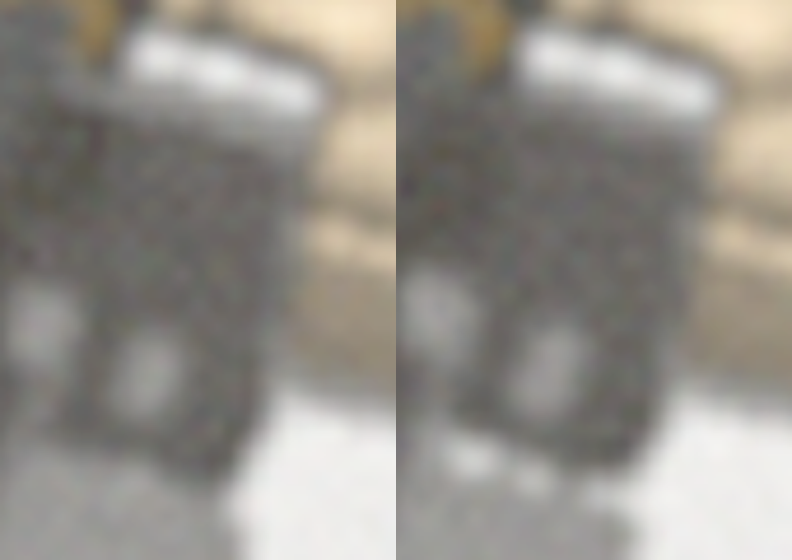

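Run:
```python
from h import *
y=np.array([-.1395,.990,0])
for z in (.03,.08):
    p=np.array([.67,-.02,z]); print((proj("scene",p+.01*y)-proj("scene",p))*3.7*198/85*2, )
a=[]
for n in("s7","s9","s10","s11"):
    im=cv2.cvtColor(cv2.imread(f"pics/{n}.png"),cv2.COLOR_BGR2GRAY).astype(np.float32)
    a.append(im)
# track: pad white strip and jaw boss/bottom via template matching from s10->others
def tr(src,dst,x,y,w,h,s=12):
    t=src[y:y+h,x:x+w]; r=dst[y-s:y+h+s,x-s:x+w+s]
    m=cv2.matchTemplate(r,t,cv2.TM_CCOEFF_NORMED);_,v,_,l=cv2.minMaxLoc(m);return l[0]-s,l[1]-s,round(v,3)
for i,n in enumerate(("s9","s10","s11"),1):
    print(n,"from s9 pad",tr(a[1],a[i],280,168,48,25),"jaw bottom",tr(a[1],a[i],285,245,30,30),"bumps",tr(a[1],a[i],330,95,110,110))
    print(n,"s7->","bumps",tr(a[0],a[i],340,95,100,110),"pad",tr(a[0],a[i],272,177,50,25,20))
```

```text
[[ 21.1233183  -51.51484526]]
[[ 21.568544   -51.76009712]]
s9 from s9 pad (0, 0, 1.0) jaw bottom (0, 0, 1.0) bumps (0, 0, 1.0)
s9 s7-> bumps (4, -4, 0.82) pad (5, -11, 0.955)
s10 from s9 pad (0, 0, 0.992) jaw bottom (2, -4, 0.974) bumps (0, 0, 0.996)
s10 s7-> bumps (4, -4, 0.82) pad (5, -11, 0.946)
s11 from s9 pad (0, 0, 0.991) jaw bottom (2, -4, 0.975) bumps (0, 0, 0.997)
s11 s7-> bumps (4, -4, 0.819) pad (4, -11, 0.954)
```

Request:
{"op": "jog_arm", "data": {"xyz": [[0, -0.15, 0], [0, -0.15, 0], [0, 0, 0], [0, 0, 0], [0, 0, 0]], "twist": [0, 0, 0, 0, 0]}}

```text
clock: 15.4
tcp_pos: [0.6543, -0.0805, 0.1941]
orientation: [3.126, 0.0, -3.004]
force: [-0.2, 15.6, 12.6]
finger_gap: 0.155
```

Request:
{"op": "jog_arm", "data": {"xyz": [[0, 0, 0], [0, 0, 0], [0, 0, 0], [0, 0, 0], [0, 0, 0]], "twist": [0, 0, 0, 0, 0]}}

```text
clock: 15.9
tcp_pos: [0.6543, -0.0804, 0.1941]
orientation: [3.126, 0.0, -3.004]
force: [-0.9, 15.6, 11.5]
finger_gap: 0.153
```

```bash
python3 look.py s12
python3 - <<'E'
import cv2,numpy as np
from bench import viewer
a=[]
for n in("s7","s12"):
    im=cv2.imread(f"pics/{n}.png")[165:285,255:340].astype(float)
    im=np.clip((im/150)**.6*255,0,255).astype(np.uint8)
    a.append(cv2.resize(im,(396,560),interpolation=cv2.INTER_CUBIC))
cv2.imwrite("pics/cmp4.png",np.hstack(a))
im=viewer.grab_frame("scene");cv2.imwrite("pics/full.png",im[:,:,::-1])
E
```

```text
15.95 [ 0.65433161 -0.0804431   0.19408893] [-1.23900084 14.70621261 11.95687423] 0.15035521792777903 staty -0.1709179310998547
```

View pics/cmp4.png

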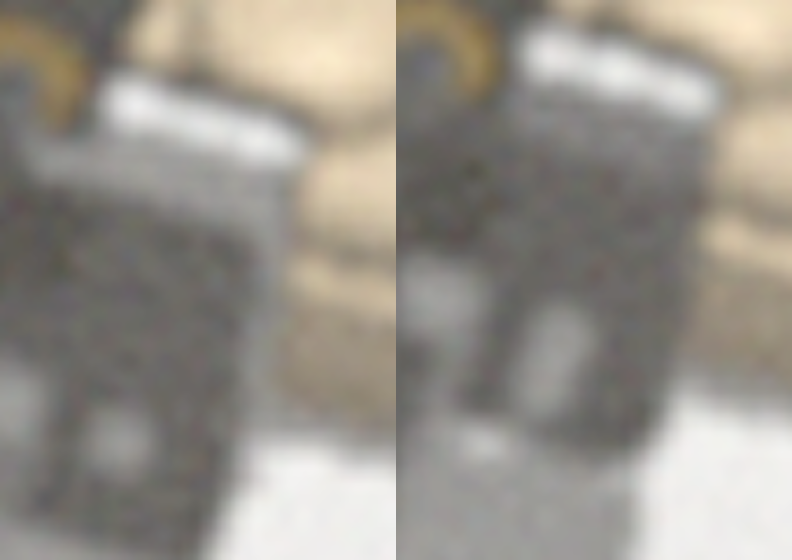

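View pics/full.png

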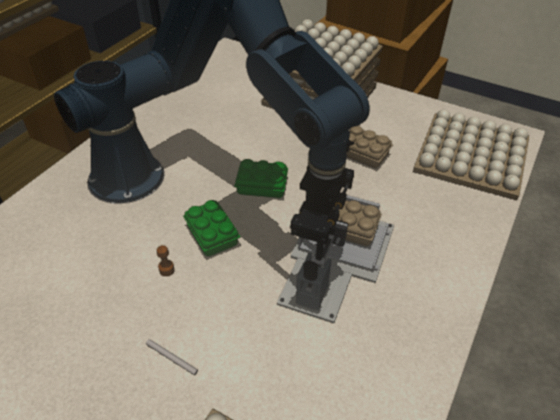

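```bash
python3 -c "
from bench import workorder,manip
print(workorder.job_done()); s=manip.state(); print(s['clock'],s['force'])"
```

```text
the job is handed in; nothing more can be done
None
the job is handed in; nothing more can be done
```

The job is handed in at about 16 s of the 58 s allowed. I pushed the drawer home and gave the trigger four strokes. I am still holding a fifth, partial pull, with the egg box against the fence and the spring pad pushed in about half-way.

- **Drawer:** I pushed the front panel 66 mm until it stopped against about 18 N, more than the click needs. It had not sprung back after I withdrew, and in the picture its rear edge sits at the stop blocks. I never saw a separate force peak for the click, because readings only come at the end of each move.
- **Clamp:** Each stroke was about 21 mm at the grip. During the last pull the box and pad stopped moving in the pictures while the jaw went on.
- **Pad pressure:** Two estimates disagree slightly, but both are within 5 to 15 mm:
  - The grip force at the end is about 15 N, which suggests the pad is about 10 to 11 mm in.
  - The pictures gave about 7 mm two to three millimetres of pull earlier, so about 8 to 9 mm now.
- **Grip:** The fingers still hold the bar, with the trigger about 16 mm pulled. The bar also pushes the tool upward with about 12 N; I did not pin down why, but the hold was steady over the last half second.
- **Bystanders:** The spare box, marker, stamp and green boxes looked unmoved in the last picture.

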